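Run a parcel to the stop and hold the code reader over its label

ROBOT

A 6-joint arm with a two-finger parallel gripper is mounted at the origin on the work surface; the furniture and walls round the work are solid. World frame = base frame: x ahead of the robot, y to its left, z up, the work surface at z = 0. Lengths are in mm, angles in rad, forces in N, time in s.
With the tool pointing down it reaches from about 300 to 875 mm from the base axis. Payload 4.2 kg.
Tool frame: the origin (TCP) lies at the very end of the fingers, on their centre line; the grasp point (between the pads) lies 19 mm behind it; z points along the fingers, y is the line along which they close (so a half turn about z gives the same grasp; the last joint's range is limited). The gripper opens to 85 mm and grips with 20 to 120 N. Pads are 22 mm wide; open, the fingers measure 114 mm over their backs; the gripper's body (76 mm by 85 mm) begins 54 mm behind the grasp point. The pads swing forward as they close: fully open they stand 13 mm farther back than shut.
Start: joints at [-1.185, 0.32, 1.565, -0, 1.257, -0.02], TCP at [226.989, -528.319, 201.438] pointing down, gripper open.
Joint ranges: [-3.11, 3.11], [-0.84, 2.01], [0.21, 2.61], [-1.34, 4.49], [0.05, 2.63], [-2.56, 2.56]. Speed limits (rad/s): [2.57, 2.57, 3.14, 3.14, 3.14, 3.14].

INTERFACE

Orientations are given as a unit quaternion [w, x, y, z].
In Python, from cell import sense, imaging, r gives the robot as it stands.
- The arm moves only by the shell command python3 -m jog 'ROWS' [FORCE]. ROWS is a JSON object of lists of equal length, an entry for each row: "delta_pos": the shift along the tool's x, y, z in m, a list of three; "turn": the turn, a rotation vector about the tool's x, y, z in rad, a list of three; "hand": the finger opening in m, from 0 to 0.0854. A call has 1 to 12 rows; each row is the pose to reach, as a shift and turn from the pose commanded when the call began, along the tool's axes at that moment; what a row does not reach only later rows make up. A row lasts 1/8 s, in which the tool goes at most 62.5 mm and 10.7 degrees, less where a joint would pass 70% of its speed; a pose out of reach is approached as far as the arm can. A call with a gripper value outside its range is refused whole. The fingers move at their own pace and stop on an object; FORCE is the grip in N (left out, the last holds). Time passes only in rows, so rows that repeat a pose let the fingers close. It gives the time, the measured TCP pose, the force, the opening and the grip force at its end, in the units of the state.
- sense(): the state, without advancing time (a new reading comes with each control period).
- imaging.camera(name): name is "scene" or "top" or "wrist"; returns the picture (480x640x3 uint8, red, green, blue); there is no depth.
- imaging.calibration(name): a dict with "mtx" (3x3 intrinsics, pixels), "distortion" ([k1, k2, p1, p2, k3] as OpenCV has them; the pictures are not rectified), "R" (3x3) and "t" (3): a world point X has camera coordinates R X + t. Camera axes: x right, y down, z forward; pixel columns grow to the right and rows downward; lengths in mm; the calibration is good to about 2 mm. A picture is of the moment at which its call begins: read the wrist's pose just before it. calibration takes no time and is no camera call; for the wrist camera it gives the pose at the moment of the call.
- r.sign_off(): hands the job in; it is judged then, once.
Trained networks look in the newest picture that a camera, given by its name, has taken for a name from the list of things; names that differ only in an ending like _2 or _b are one class to them, and where a whole thing is asked for, a point or a joint stands for the part that bears it (a point fixed in the world has none). Each returns a list of dicts, best first, with "p" (0 to 1); they miss things now and then, are a little off and sometimes report something else, mostly with a low value. They report only what shows in the picture. A call takes as long as a camera call.
- imaging.trace(camera, name): "pixels" (480x640 bool, what is visible of it) and "location" ([row, column] in pixels, amid what is visible of it).
The state is a dict: "t": time; "joint_positions": joint angles; "joint_velocities": joint speeds; "joint_torque": joint torques, N m; "tcp_pos": TCP position; "orientation": TCP orientation; "contact_force": force on the tool from outside, world axes, zero at the start; "moment": the same for the moment, N m; "width": finger opening in mm; "grip_force": force on a finger pad.
Only numpy, scipy, OpenCV 4.12 (cv2) and the standard library are available. Lean on these libraries where they do the work, as an engineer would, in place of code of your own. Each camera call takes 0.05 s, during which the arm holds its last target. There are 200 camera calls.

TASK

Slide the carriage with the small parcel towards the robot until it is fully against the near stop of its slide. Then pick up the hand reader, carry it over the spray can and the bottle, and hold it level about a centimetre above the parcel's striped label, centred on it and with its long side along the label's long side. Finish while still holding it there: the reader must not touch the parcel or the slide at any time, the carriage stays at its stop, and the spray can, the bottle and the tape measure stay where they stand.

Things in the scene. Friction and masses are not known exactly. Their poses are not given: they have to be found in the camera images.
- station: The fixed slide on the left of the bench: an aluminium bed 184 mm long (its own x), 80 mm wide (y), bolted down, with an end block 12 mm thick and 35 mm high across each end. Origin: middle of the underside, on the bench. Its -x end is the near end, towards the robot, and holds the near stop; x axis along the slide, z up. Nearby fixed furniture: a grey drawer cabinet 210 mm high at the middle of the back edge, to its right, and a bench vice 136 mm high to its left.
- carriage (a joint): Travel of the carriage along the slide in m: 0 at the far end, grows as it moves towards the robot (along the station's -x), 0.060 hard against the near stop. Stays where it is left; about 2.5 N of friction.
- carriage_handle (a point): Centre of the top of the carriage's handle: an upright round steel post 14 mm in diameter, 72 mm high, standing on the carriage deck (deck top 38 mm above the bench, post top at 110 mm), at the near end of the carriage, 34 mm nearer the robot than the face of the parcel. Moves with the carriage; axes as the station's.
- label (a point): Centre of the label on top of the parcel. The parcel is a cardboard box 52 mm (x) x 70 mm (y) x 42 mm high fixed on the carriage, top at 80 mm above the bench; the label of black bars is 34 mm (x) x 58 mm (y), its long side along y. It is 60 mm from the handle along the slide. Moves with the carriage; axes as the station's, z up.
- reader: The hand reader: a grey foot 44 mm (x) x 84 mm (y) x 21 mm high with a narrower black grip on it, 28 mm (x) x 60 mm (y), from 21 to 77 mm above the underside; 0.15 to 0.31 kg. It stands on the bench on its window, the underside. Origin: centre of the underside (the window); x across the grip, long side along y, z up. Take it by the grip, across x.
- tape_measure: A bystander: tape measure standing on edge, 36 x 88 x 69 mm high, about the reader's size but with a rounded yellow case and a metal hook. Loose; it and the reader may swap places. Origin: centre of the underside.
- can: A bystander and obstacle: red spray can, 59 mm across, 180 mm high, loose, upright. Origin: centre of the underside.
- bottle: A bystander and obstacle: orange bottle with a white cap, 52 mm across, 120 mm high, loose, upright. Origin: centre of the underside. It and the spray can may swap places.

How it is judged:
By the outcome, as a careful person would: the job done as asked, in the order asked, and still so for the second after the job is handed in, while the arm keeps its last pose, push and grip.
It also fails if it takes over 64 s, if anything falls off the work surface, if the arm or the gripper's body presses on something with over 40 N, if the wrist force passes 120 N, or if a joint passes its speed limit or range.

## Working session

There is one attempt and no reset: what is moved stays moved. The work goes in short steps, Python scripts to look and compute and a shell command to move; the robot and the scene stay as the last step left them, time stands still between calls to the robot, and variables do not carry over. Pictures are saved under pics/ and viewed, at most 10 in all, crops included, and the job is handed in when it is done.

```bash
mkdir -p pics
cat > h.py <<'E'
from cell import sense, imaging, r
import numpy as np, cv2
from scipy.spatial.transform import Rotation as Ro
def cal(n):
    c=imaging.calibration(n); return [np.array(c[k],float) for k in("mtx","distortion","R","t")]
def toplane(n,pts,z,c=None):
    K,d,R,t=c or cal(n)
    u=cv2.undistortPoints(np.array(pts,float).reshape(-1,1,2),K,d).reshape(-1,2)
    D=np.c_[u,np.ones(len(u))]@R; C=-R.T@t
    return C+D*((z-C[2])/D[:,2])[:,None]
def proj(n,P,c=None):
    K,d,R,t=c or cal(n)
    return cv2.projectPoints(np.array(P,float).reshape(-1,1,3),cv2.Rodrigues(R)[0],t,K,d)[0].reshape(-1,2)
def toolrot():
    q=sense()["orientation"]; return Ro.from_quat([q[1],q[2],q[3],q[0]]).as_matrix()
def save(im,f): cv2.imwrite("pics/"+f,im[:,:,::-1])
E
python3 - <<'E'
from h import *
print(toolrot().round(3), sense()["tcp_pos"])
for n in("scene","top"):
    im=imaging.camera(n); save(im,n+"1.png")
    c=cal(n); print(n,(-c[2].T@c[3]).round())
    for k in("station","carriage_handle","label","reader","tape_measure","can","bottle"):
        for o in imaging.trace(n,k)[:2]:
            m=o["pixels"].astype(np.uint8)
            (cx,cy),(w,h),a=cv2.minAreaRect(cv2.findNonZero(m)) if m.any() else ((0,0),(0,0),0)
            print(k,round(o["p"],2),np.round(o["location"]),"rc; rect xy",round(cx),round(cy),round(w),round(h),round(a),m.sum())
E
```

```text
[[ 0.919  0.395 -0.001]
 [ 0.395 -0.919  0.002]
 [ 0.    -0.002 -1.   ]] [ 226.78935747 -527.80895676  200.58488895]
scene [-169.  598.  651.]
station 0.64 [321. 252.] rc; rect xy 247 319 106 59 25 3062
carriage_handle 0.96 [314. 240.] rc; rect xy 234 322 58 57 79 1727
label 0.82 [316. 236.] rc; rect xy 234 322 58 58 79 1841
reader 0.95 [240. 438.] rc; rect xy 439 239 27 44 21 902
reader 0.48 [317. 238.] rc; rect xy 233 322 59 59 79 1846
tape_measure 0.69 [205. 397.] rc; rect xy 400 208 25 12 62 223
can 0.62 [269. 344.] rc; rect xy 348 268 93 31 90 2716
bottle 0.95 [259. 382.] rc; rect xy 386 262 26 54 5 828
top [396.   3. 943.]
station 0.94 [243. 201.] rc; rect xy 202 243 97 44 32 4050
station 0.56 [242. 195.] rc; rect xy 193 239 58 41 31 2259
carriage_handle 0.94 [243. 194.] rc; rect xy 193 239 58 42 31 2315
carriage_handle 0.57 [244. 201.] rc; rect xy 202 243 95 42 32 3835
label 0.79 [239. 193.] rc; rect xy 194 239 57 41 31 2233
reader 0.9 [272. 453.] rc; rect xy 459 271 24 47 78 1072
reader 0.51 [245. 202.] rc; rect xy 202 243 96 44 32 3981
tape_measure 0.86 [193. 467.] rc; rect xy 470 191 24 43 90 912
can 0.82 [271. 306.] rc; rect xy 306 274 31 34 90 910
bottle 0.75 [274. 360.] rc; rect xy 364 277 28 29 90 672
```

Run:
```python
import cv2
a=cv2.imread("pics/top1.png"); cv2.imwrite("pics/top1b.png",cv2.resize(a[140:380,120:520],(800,480),interpolation=cv2.INTER_CUBIC))
```

```text
(no output)
```

View pics/top1b.png

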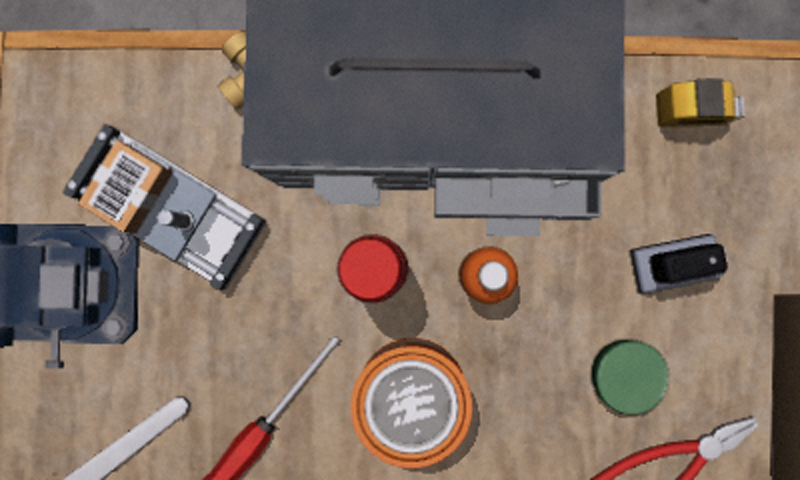

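View pics/scene1.png

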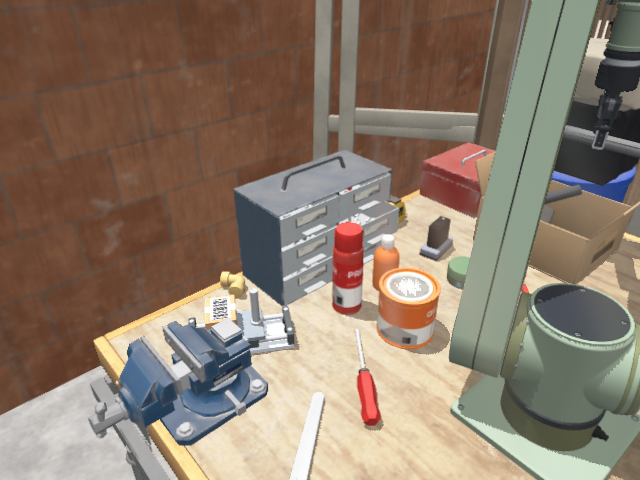

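The top view (2x crop, offset 120,140) shows the label at crop (125,185), the post top near (168,215), the can at (372,268) and the bottle at (490,275). The reader is at (680,263), its foot showing on the left, and the tape is at the upper right. In the scene view the reader stands to the right of the bottle, and the vice is beside the slide.

Run:
```python
from h import *
f=lambda p:np.array(p,float)/2+[120,140]
T=lambda p,z:toplane("top",f(p),z).round(0)
lab=T([[125,185]],80); print("label",lab)
print("label corners",T([[118,150],[155,162],[132,220],[92,207]],80)[:,:2])
h=T([[168,215]],110);print("handle",h, np.linalg.norm((lab-h)[0,:2]))
print("blocks far/near top ends",T([[107,130],[72,192],[260,220],[222,287]],35)[:,:2])
print("reader foot top", T([[632,250],[716,235],[727,272],[643,292]],21)[:,:2], "grip top",T([[652,262],[722,245],[725,270],[657,282]],77)[:,:2])
print("can",T([[372,266]],180),"bottle cap",T([[494,276]],120),"tape",T([[697,100]],69))
print("cab front",T([[245,165],[622,170]],210),"drawer", T([[435,215],[600,215],[515,235],[350,205]],100))
print("vice",T([[60,285],[135,230],[110,240]],100))
```

```text
label [[464. 277.  80.]]
label corners [[496. 285.]
 [485. 250.]
 [431. 270.]
 [443. 308.]]
handle [[435. 228. 110.]] 56.938563381947034
blocks far/near top ends [[521. 312.]
 [459. 345.]
 [435. 158.]
 [370. 193.]]
reader foot top [[ 412. -202.]
 [ 427. -286.]
 [ 391. -297.]
 [ 371. -213.]] grip top [[ 400. -208.]
 [ 416. -274.]
 [ 393. -277.]
 [ 382. -213.]]
can [[393.  42. 180.]] bottle cap [[386. -60. 120.]] tape [[ 552. -254.   69.]]
cab front [[ 470.  141.  210.]
 [ 471. -152.  210.]] drawer [[ 439.   -9.  100.]
 [ 441. -156.  100.]
 [ 422.  -80.  100.]
 [ 447.   67.  100.]]
vice [[371. 329. 100.]
 [422. 260. 100.]
 [412. 283. 100.]]
```

```bash
cat >> h.py <<'E'
def go(target,xyaw=None):
    "print tool-axis shift (m) and turn to reach target TCP (mm), tool x at world yaw (deg), pointing down"
    s=sense(); R=toolrot(); print("shift",(R.T@(np.array(target)-s["tcp_pos"])/1000).round(4))
    if xyaw is not None:
        a=np.radians(xyaw); x=np.array([np.cos(a),np.sin(a),0]); G=np.c_[x,np.cross([0,0,-1],x),[0,0,-1]]
        print("turn",Ro.from_matrix(R.T@G).as_rotvec().round(4))
E
python3 - <<'E'
from h import *
go((300,-250,320)); go((425,205,320),60)
E
```

```text
shift [ 0.177  -0.2269 -0.1186]
shift [ 0.4714 -0.5956 -0.1186]
turn [ 1.000e-04  1.000e-04 -6.414e-01]
```

```bash
python3 -m jog '{"delta_pos":[[0.04,-0.045,-0.03],[0.08,-0.09,-0.06],[0.12,-0.135,-0.09],[0.155,-0.18,-0.118],[0.2,-0.235,-0.118],[0.24,-0.285,-0.118],[0.28,-0.335,-0.118],[0.32,-0.385,-0.118],[0.355,-0.435,-0.118],[0.395,-0.485,-0.118],[0.43,-0.54,-0.118],[0.46,-0.585,-0.118]],"turn":[[0,0,0],[0,0,-0.05],[0,0,-0.11],[0,0,-0.17],[0,0,-0.24],[0,0,-0.3],[0,0,-0.36],[0,0,-0.42],[0,0,-0.48],[0,0,-0.54],[0,0,-0.6],[0,0,-0.64]],"hand":[0.085,0.085,0.085,0.085,0.085,0.085,0.085,0.085,0.085,0.085,0.085,0.085]}'
python3 -m jog '{"delta_pos":[[0.01,-0.01,0],[0.01,-0.01,0]],"turn":[[0,0,0],[0,0,0]],"hand":[0.06,0.06]}'
python3 - <<'E'
from h import *
print(sense()["tcp_pos"]); c=cal("wrist")
im=imaging.camera("wrist"); save(im,"w1.png")
for k in("carriage_handle","label","station"):
    for o in imaging.trace("wrist",k)[:1]:
        m=o["pixels"].astype(np.uint8); print(k,round(o["p"],2),np.round(o["location"]),m.sum())
print(proj("wrist",[[464,277,80],[435,228,110]],c).round())
E
```

```text
t: 2.3
tcp_pos: [414.9, 172.0, 319.7]
orientation: [0.0, 0.866, 0.5, 0.001]
contact_force: [0.8, -0.5, -0.5]
width: 84.9
grip_force: 0.0
t: 2.55
tcp_pos: [410.7, 183.6, 319.2]
orientation: [0.0, 0.866, 0.5, -0.0]
contact_force: [-0.8, 0.2, -0.1]
width: 60.2
grip_force: 0.0
[410.6905649  183.596924   319.21074383]
carriage_handle 0.98 [109. 321.] 6283
label 0.97 [105. 320.] 6162
station 0.56 [112. 320.] 10476
[[322.  93.]
 [322. 149.]]
```

View pics/w1.png

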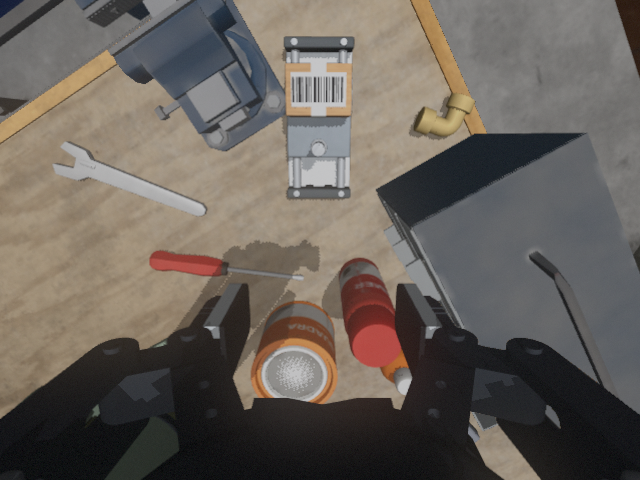

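The wrist view shows the slide upright in the image: label centre at (319,90), post top at (318,148), end blocks at (319,43) and (319,193).

Run:
```python
from h import *
print(toplane("wrist",[[319,90]],80),toplane("wrist",[[318,148]],110))
e=toplane("wrist",[[319,43],[319,193]],35);d=e[0]-e[1];print(e,np.degrees(np.arctan2(d[1],d[0])),np.linalg.norm(d), e.mean(0))
h=toplane("wrist",[[318,148]],110)[0]; go((h[0],h[1],150),60); go((h[0],h[1],76),60)
```

```text
[[463.40310848 279.51580548  80.        ]] [[433.34334735 229.52879199 110.        ]]
[[490.52186808 326.72594645  35.        ]
 [404.56385088 179.41785596  35.        ]] 59.73535144684461 170.5533765299649 [447.54285948 253.0719012   35.        ]
shift [ 0.0522 -0.0048  0.1697]
turn [ 0.0007 -0.     -0.0037]
shift [ 0.0522 -0.0049  0.2437]
turn [ 0.0007 -0.     -0.0037]
```

```bash
python3 -m jog '{"delta_pos":[[0.026,-0.0025,0.03],[0.052,-0.005,0.08],[0.052,-0.005,0.13],[0.052,-0.005,0.18],[0.052,-0.005,0.22],[0.052,-0.005,0.243],[0.052,-0.005,0.243],[0.052,-0.005,0.243],[0.052,-0.005,0.243],[0.052,-0.005,0.243],[0.052,-0.005,0.243]],"turn":[[0,0,0],[0,0,0],[0,0,0],[0,0,0],[0,0,0],[0,0,0],[0,0,0],[0,0,0],[0,0,0],[0,0,0],[0,0,0]],"hand":[0.06,0.06,0.06,0.06,0.06,0.06,0.06,0.0,0.0,0.0,0.0]}' 30
```

```text
t: 4.12
tcp_pos: [433.3, 231.4, 77.5]
orientation: [-0.0, 0.866, 0.499, 0.001]
contact_force: [-2.5, 0.4, 6.2]
width: 9.5
grip_force: 29.3
```

```bash
python3 -m jog '{"delta_pos":[[-0.004,0,0],[-0.012,0,0],[-0.02,0,0],[-0.03,0,0],[-0.03,0,0]],"turn":[[0,0,0],[0,0,0],[0,0,0],[0,0,0],[0,0,0]],"hand":[0,0,0,0,0]}'
python3 - <<'E'
from h import *
im=imaging.camera("wrist"); save(im,"w2.png")
E
```

```text
t: 4.75
tcp_pos: [417.9, 205.0, 77.5]
orientation: [0.0, 0.866, 0.499, 0.001]
contact_force: [-2.5, 1.0, 8.5]
width: 10.1
grip_force: 29.8
```

View pics/w2.png

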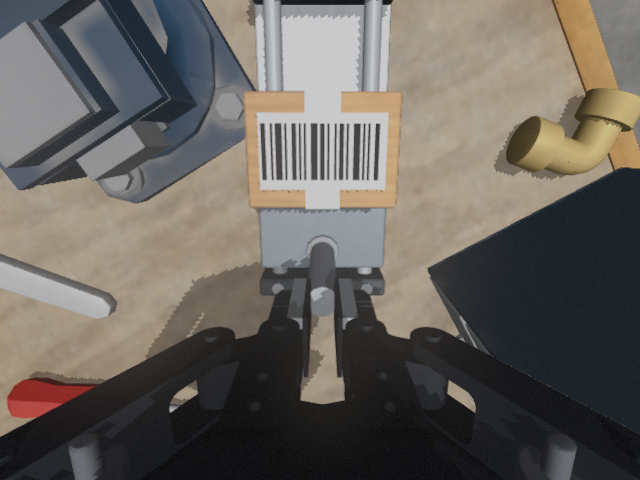

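The label is now at (322,150). The post at (322,300) sits at the front edge of the pads, and the deck edge is close to the near block, so I'll measure the travel.

Run:
```python
from h import *
u=np.array([.5,.866])
L=toplane("wrist",[[322,150]],80)[0]; P=toplane("wrist",[[322,302]],110)[0]
print(L,P,"moved",(np.array([463.4,279.5])-L[:2])@u,"post-tcp",(P-sense()["tcp_pos"])[:2]@u)
```

```text
[447.01582624 256.36514253  80.        ] [416.61854634 203.71296882 110.        ] moved 28.22687344979419 post-tcp -1.7751449288764931
```

```bash
python3 -m jog '{"delta_pos":[[-0.006,0,0],[-0.014,0,0],[-0.022,0,0],[-0.027,0,0],[-0.030,0,0],[-0.030,0,0]],"turn":[[0,0,0],[0,0,0],[0,0,0],[0,0,0],[0,0,0],[0,0,0]],"hand":[0,0,0,0,0,0]}'
python3 -m jog '{"delta_pos":[[-0.003,0,0],[-0.006,0,0],[-0.006,0,0]],"turn":[[0,0,0],[0,0,0],[0,0,0]],"hand":[0,0,0]}'
```

```text
t: 5.55
tcp_pos: [402.1, 178.5, 76.2]
orientation: [0.0, 0.866, 0.499, -0.001]
contact_force: [-0.7, 0.1, -0.4]
width: 0.2
grip_force: 0.0
t: 5.92
tcp_pos: [399.4, 173.5, 76.2]
orientation: [0.0, 0.866, 0.499, -0.0]
contact_force: [-0.6, 0.3, -0.6]
width: -0.1
grip_force: 0.0
```

Run:
```python
from h import *
u=np.array([.5,.866])
im=imaging.camera("wrist"); save(im,"w3.png")
print(sense()["tcp_pos"])
```

```text
[399.64603807 173.68090479  76.26021366]
```

View pics/w3.png

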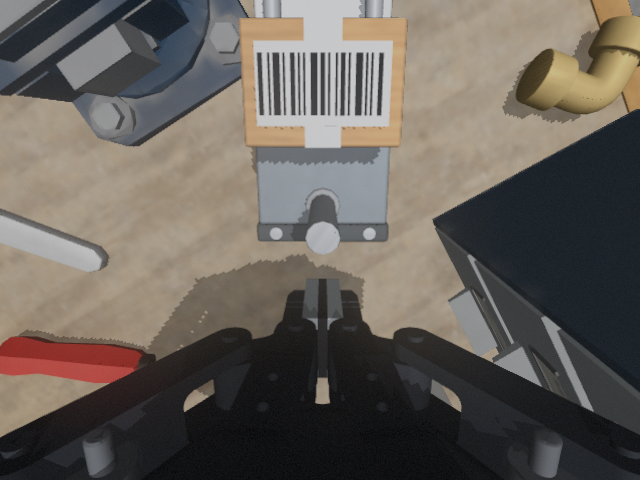

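The label centre is at (323,84), the post top at (323,238), and the shut fingers are at (323,300), now in front of the post. I'll measure the post, then push it from its far side.

Run:
```python
from h import *
u=np.array([.5,.866]); v=np.array([-.866,.5])
L=toplane("wrist",[[323,84]],80)[0]; P=toplane("wrist",[[323,238]],110)[0]
print(L,P,"moved",(np.array([463.4,279.5])-L[:2])@u,(np.array([433.3,229.5])-P[:2])@u,"station x of post",(P[:2]-[447,252.5])@u)
t=P[:2]+24*u
go((*t,135),60); go((*t,85),60)
```

```text
[442.99506577 248.78379335  80.        ] [412.87392187 196.65521673 110.        ] moved 36.80270207437095 38.656621376167784 station x of post -65.42462137616778
shift [ 0.0505 -0.0001 -0.0588]
turn [-0.0001  0.0004 -0.0017]
shift [ 0.0505 -0.0001 -0.0088]
turn [-0.0001  0.0004 -0.0017]
```

```bash
python3 -m jog '{"delta_pos":[[0,0,-0.035],[0,0,-0.06],[0.025,0,-0.06],[0.0505,0,-0.06],[0.0505,0,-0.06],[0.0505,0,-0.03],[0.0505,0,-0.008],[0.0505,0,-0.008],[0.04,0,-0.008],[0.03,0,-0.008],[0.02,0,-0.008],[0.01,0,-0.008]],"turn":[[0,0,0],[0,0,0],[0,0,0],[0,0,0],[0,0,0],[0,0,0],[0,0,0],[0,0,0],[0,0,0],[0,0,0],[0,0,0],[0,0,0]],"hand":[0,0,0,0,0,0,0,0,0,0,0,0]}'
python3 -m jog '{"delta_pos":[[-0.003,0,0],[-0.006,0,0],[-0.006,0,0]],"turn":[[0,0,0],[0,0,0],[0,0,0]],"hand":[0,0,0]}'
```

```text
t: 7.48
tcp_pos: [404.5, 181.8, 84.8]
orientation: [0.0, 0.866, 0.499, 0.0]
contact_force: [-0.3, 0.1, 0.8]
width: -0.0
grip_force: 0.0
t: 7.85
tcp_pos: [401.9, 177.3, 84.4]
orientation: [0.0, 0.866, 0.499, 0.0]
contact_force: [1.2, 0.0, -0.4]
width: -0.1
grip_force: 0.0
```

```bash
python3 -m jog '{"delta_pos":[[-0.004,0,0],[-0.008,0,0],[-0.008,0,0]],"turn":[[0,0,0],[0,0,0],[0,0,0]],"hand":[0,0,0]}'
python3 - <<'E'
from h import *
im=imaging.camera("wrist"); save(im,"w4.png")
E
```

```text
t: 8.22
tcp_pos: [397.6, 170.2, 84.3]
orientation: [0.0, 0.866, 0.499, -0.0]
contact_force: [0.2, -0.6, -0.2]
width: -0.1
grip_force: 0.0
```

View pics/w4.png

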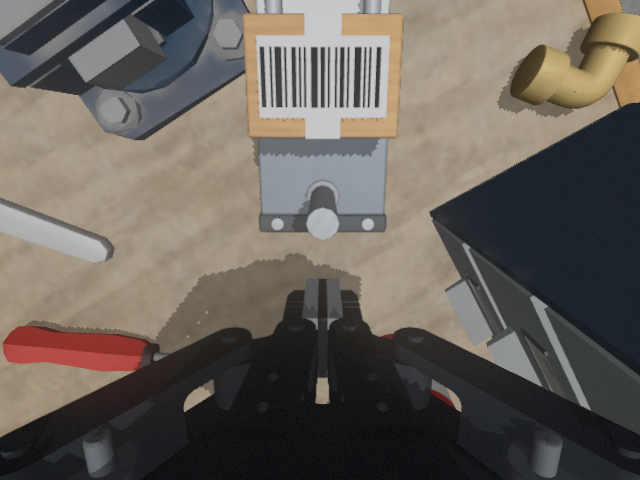

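Run:
```python
from h import *
u=np.array([.5,.866]); v=np.array([-.866,.5])
s=sense();T=s["tcp_pos"]
L=toplane("wrist",[[322,77]],80)[0]; P=toplane("wrist",[[323,222]],110)[0]
for n,q in(("L",L),("P",P),("tcp",T)): d=q[:2]-[447,252.5]; print(n,q.round(1),d@u,d@v)
print(proj("wrist",[T,T-[0,0,19]]), s["joint_positions"])
im=imaging.camera("top"); save(im[200:300,150:270],"t2.png")
cv2.imwrite("pics/t2.png",cv2.resize(im[200:300,150:270,::-1],(720,600),interpolation=cv2.INTER_CUBIC))
```

```text
L [442.7 249.   80. ] -5.171663483242353 2.026531226061951
P [413.2 197.2 110. ] -64.74399507731157 1.601433478177455
tcp [397.7 170.3  84.4] -95.80248849654838 1.5749670287964221
[[322.94301949 270.23833467]
 [322.89211393 257.8904821 ]] [ 3.78059922e-01  2.17396881e-01  2.04580278e+00 -7.05356989e-05
  8.78433816e-01  9.03292926e-01]
```

View pics/t2.png

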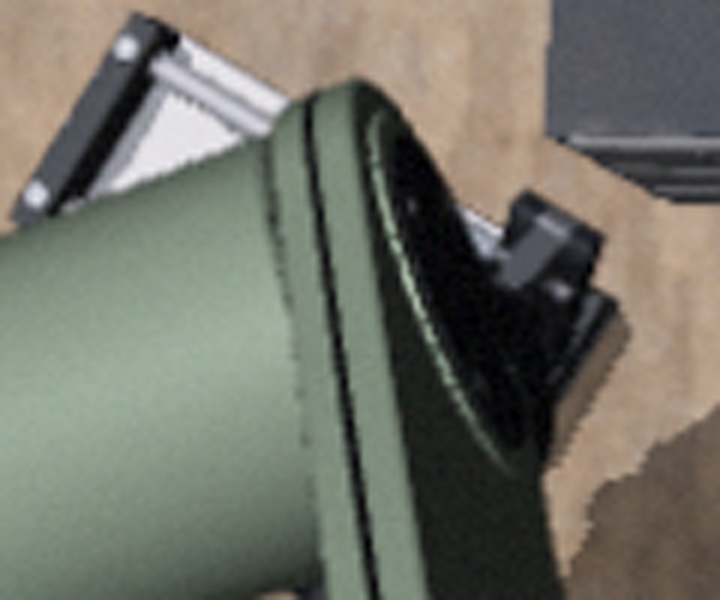

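The post hasn't moved (station x −64.7 both times), so it looks to be at the stop already, with the fingers slipping past it. I'll confirm with a gentle push while reading the force.

```bash
python3 -m jog '{"delta_pos":[[0,0,-0.04],[0,0,-0.06],[0.028,0,-0.06],[0.055,0,-0.06],[0.055,0,-0.06],[0.055,0,-0.03],[0.055,0,0],[0.055,0,0],[0.05,0,0],[0.048,0,0],[0.048,0,0]],"turn":[[0,0,0],[0,0,0],[0,0,0],[0,0,0],[0,0,0],[0,0,0],[0,0,0],[0,0,0],[0,0,0],[0,0,0],[0,0,0]],"hand":[0,0,0,0,0,0,0,0,0,0,0]}'
for i in 1 ; do python3 -m jog '{"delta_pos":[[-0.002,0,0],[-0.002,0,0]],"turn":[[0,0,0],[0,0,0]],"hand":[0,0]}'; done
python3 -m jog '{"delta_pos":[[-0.002,0,0],[-0.002,0,0]],"turn":[[0,0,0],[0,0,0]],"hand":[0,0]}'
python3 -m jog '{"delta_pos":[[-0.002,0,0],[-0.002,0,0]],"turn":[[0,0,0],[0,0,0]],"hand":[0,0]}'
```

```text
t: 9.7
tcp_pos: [422.3, 211.9, 85.3]
orientation: [0.0, 0.866, 0.499, 0.001]
contact_force: [0.3, -0.1, -0.6]
width: -0.1
grip_force: 0.0
t: 9.95
tcp_pos: [420.9, 210.2, 84.6]
orientation: [0.0, 0.866, 0.499, 0.0]
contact_force: [0.5, 0.4, -0.2]
width: -0.0
grip_force: 0.0
t: 10.2
tcp_pos: [419.7, 208.4, 84.3]
orientation: [0.0, 0.866, 0.499, -0.0]
contact_force: [0.4, 0.2, -0.5]
width: -0.0
grip_force: 0.0
t: 10.45
tcp_pos: [418.8, 206.6, 84.3]
orientation: [0.0, 0.866, 0.499, -0.0]
contact_force: [0.5, 0.3, -0.2]
width: -0.2
grip_force: 0.0
```

```bash
for i in 1; do python3 -m jog '{"delta_pos":[[-0.002,0,0],[-0.003,0,0]],"turn":[[0,0,0],[0,0,0]],"hand":[0,0]}'; done
python3 -m jog '{"delta_pos":[[-0.002,0,0],[-0.003,0,0]],"turn":[[0,0,0],[0,0,0]],"hand":[0,0]}'
python3 - <<'E'
from h import *
im=imaging.camera("wrist"); save(im,"w5.png")
E
```

```text
t: 10.7
tcp_pos: [417.3, 204.1, 84.4]
orientation: [0.0, 0.866, 0.499, -0.0]
contact_force: [0.3, 1.3, -1.5]
width: 0.0
grip_force: 0.0
t: 10.95
tcp_pos: [415.8, 201.4, 84.4]
orientation: [0.0, 0.866, 0.499, -0.0]
contact_force: [0.2, -0.4, -0.1]
width: -0.2
grip_force: 0.0
```

View pics/w5.png

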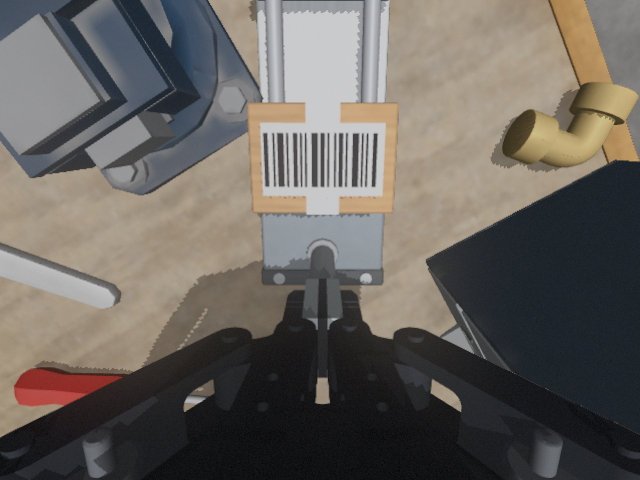

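The label is now at (322,160). The fingertips at (322,298) cover the post top.

Run:
```python
from h import *
u=np.array([.5,.866]); v=np.array([-.866,.5])
s=sense();T=s["tcp_pos"]
f=lambda q:(q[:2]-[447,252.5])@u
L=toplane("wrist",[[322,160]],80)[0]; B=toplane("wrist",[[322,250]],38)[0]; N=toplane("wrist",[[322,278]],35)[0]
print("L",f(L),"postbase far edge",f(B),"near block",f(N),"tcp",f(T))
print("expected post top px if label-60", proj("wrist",[np.r_[L[:2]-60*u,110]]),"tcp px",proj("wrist",[T]))
```

```text
L -5.796077688030166 postbase far edge -64.17162146848881 near block -84.26785486168625 tcp -59.93726458325546
expected post top px if label-60 [[321.95441813 303.67695613]] tcp px [[322.95603903 270.21973693]]
```

Run:
```python
from h import *
u=np.array([.5,.866]); c=cal("wrist"); T=sense()["tcp_pos"]
C=-c[2].T@c[3]; print("cam",C,"rel x",(C-T)[:2]@u,"z",C[2]-T[2])
for z in(60,84,95,105,115,125):
    p=toplane("wrist",[[323,278],[305,278],[340,278],[323,318]],z)
    print(z,((p[:,:2]-T[:2])@u).round(1),"width",np.linalg.norm(p[1]-p[2]).round(1))
q=sense();print(q["tcp_pos"],q["width"],q["contact_force"])
```

```text
cam [448.5116833  258.80041602 256.8888914 ] rel x 66.14926650431788 z 172.51640822758736
60 [-14.1 -14.1 -14.1 -39.7] width 20.2
84 [ -4.3  -4.4  -4.3 -26.8] width 17.8
95 [  0.1   0.1   0.1 -20.9] width 16.6
105 [  4.2   4.2   4.2 -15.5] width 15.6
115 [  8.3   8.3   8.3 -10.1] width 14.6
125 [12.4 12.4 12.4 -4.8] width 13.5
[415.68167115 201.37055409  84.37248317] 0.09893778315407682 [0.11112915 0.71340414 1.32145652]
```

```bash
python3 -m jog '{"delta_pos":[[0,0,-0.03],[0.015,0,-0.03],[0.015,0,0],[0.015,0,0.012],[0.015,0,0.024],[0.015,0,0.024]],"turn":[[0,0,0],[0,0,0],[0,0,0],[0,0,0],[0,0,0],[0,0,0]],"hand":[0,0,0,0,0,0]}'
python3 -m jog '{"delta_pos":[[-0.002,0,0],[-0.003,0,0]],"turn":[[0,0,0],[0,0,0]],"hand":[0,0]}'
python3 -m jog '{"delta_pos":[[-0.002,0,0],[-0.003,0,0]],"turn":[[0,0,0],[0,0,0]],"hand":[0,0]}'
```

```text
t: 11.75
tcp_pos: [422.9, 214.3, 59.5]
orientation: [-0.0, 0.866, 0.499, -0.001]
contact_force: [-0.6, -0.1, -0.2]
width: 0.2
grip_force: 0.0
t: 12.0
tcp_pos: [422.7, 212.7, 61.0]
orientation: [-0.0, 0.867, 0.499, 0.001]
contact_force: [1.5, 3.1, -3.1]
width: 0.0
grip_force: 2.0
t: 12.25
tcp_pos: [422.8, 212.6, 61.1]
orientation: [-0.002, 0.867, 0.498, 0.004]
contact_force: [4.0, 12.2, -7.0]
width: 0.2
grip_force: 6.3
```

The push force rises to 13 N, far above the 2.5 N friction, and nothing moves, so the carriage is hard against its stop. The fingertips seem to sit higher than the reported TCP, so I'll check that at the reader. Next I back off, rise and go to the reader.

Run:
```python
from h import *
go((396,-245,280),103)
```

```text
shift [-0.407   0.2075 -0.2222]
turn [ 0.0049 -0.008  -0.7544]
```

```bash
python3 -m jog '{"delta_pos":[[0.006,0,-0.01],[0.006,0,-0.06],[0.006,0,-0.12],[0,0,-0.18],[-0.04,0.02,-0.222],[-0.09,0.045,-0.222],[-0.14,0.07,-0.222],[-0.19,0.097,-0.222],[-0.24,0.125,-0.222],[-0.29,0.15,-0.222],[-0.34,0.178,-0.222],[-0.39,0.205,-0.222]],"turn":[[0,0,0],[0,0,0],[0,0,0],[0,0,-0.1],[0,0,-0.2],[0,0,-0.3],[0,0,-0.4],[0,0,-0.5],[0,0,-0.6],[0,0,-0.7],[0,0,-0.75],[0,0,-0.75]],"hand":[0,0,0,0,0,0.03,0.07,0.07,0.07,0.07,0.07,0.07]}'
python3 - <<'E'
from h import *
from h import sense
s=sense();print(s["tcp_pos"],s["joint_velocities"]); c=cal("wrist")
im=imaging.camera("wrist"); save(im,"w6.png")
for k in("reader","tape_measure"):
    for o in imaging.trace("wrist",k)[:1]:
        m=o["pixels"].astype(np.uint8); print(k,round(o["p"],2),np.round(o["location"]),m.sum(),cv2.minAreaRect(cv2.findNonZero(m)))
E
```

```text
t: 13.75
tcp_pos: [401.3, -232.8, 283.2]
orientation: [0.0, 0.623, 0.782, -0.0]
contact_force: [0.6, -0.4, 0.4]
width: 69.7
grip_force: 0.0
[ 401.32228023 -232.75222355  283.21917798] [-0.89548097  0.32908775 -0.36487435  0.00327493  0.03358359 -0.88225927]
reader 0.93 [203. 317.] 2595 ((318.5, 205.0), (72.0, 37.0), 90.0)
tape_measure 0.84 [251. 441.] 2874 ((442.75, 251.75), (51.01701354980469, 69.48065185546875), 14.534454345703125)
```

View pics/w6.png

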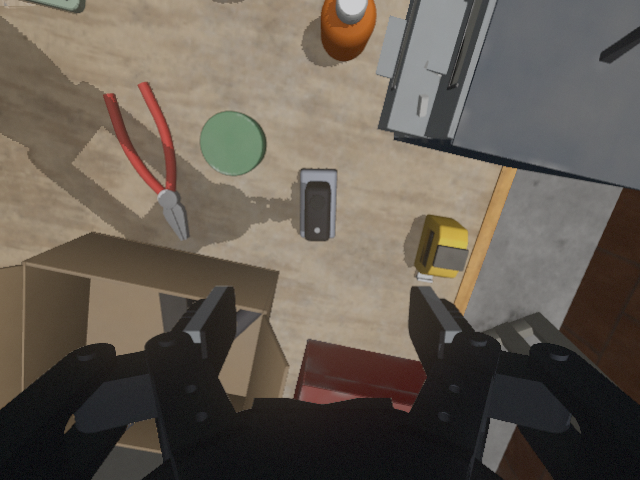

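The reader is at (319,204), upright in the image, with its foot at columns 302-337 and far edge at row 170. The tape is at (442,250). The open pads' tips are at row 288, columns 235 and 410. I'll measure the reader and use the known opening to check tip depth.

Run:
```python
from h import *
s=sense();T=s["tcp_pos"];R=toolrot();c=cal("wrist");K=c[0];print("f",K[0,0],"w",s["width"])
Tc=c[2]@T+c[3];print("TCP in cam",Tc,"px",proj("wrist",[T]))
dep=K[0,0]*s["width"]/175; print("tip depth if gap 175px",dep)
u=cv2.undistortPoints(np.array([[[322.,288.]]]),K,c[1])[0,0]
tip=c[2].T@(np.array([*u,1])*dep-c[3]); print("tip in tool frame",R.T@(tip-T))
F=toplane("wrist",[[302,170],[336,170],[319.5,203.5]],21);G=toplane("wrist",[[318,213]],77)
print(F,G,np.linalg.norm(F[0]-F[1]),R[:,0])
go((*F[2][:2],110)); go((*F[2][:2],24))
```

```text
f 365.51554776531145 w 70.27942546111635
TCP in cam [  1.22419799  18.38496372 184.06141249] px [[324.54468667 271.58051275]]
tip depth if gap 175px 146.78984396600754
tip in tool frame [  7.15355686  -1.24812749 -36.69172707]
[[ 370.86922217 -213.0263867    21.        ]
 [ 409.80867945 -204.24482465   21.        ]
 [ 399.59656611 -247.39282718   21.        ]] [[ 398.48316056 -247.41887256   77.        ]] 39.91737923697201 [-2.18467778e-01  9.75844162e-01  2.56148352e-05]
shift [-0.0137 -0.0047  0.1725]
shift [-0.0137 -0.0046  0.2585]
```

The tip comes out about 37 mm short of the TCP at 70 mm opening, which fits the post contacts. So the real tips are roughly 27-30 mm above the reported TCP when nearly shut. I'll descend in stages and watch the force.

```bash
python3 - <<'E'
from h import *
for z in(60,120,160): print(z,toplane("wrist",[[278,270],[265,318],[305,340],[425,360]],z)[:,:2].round())
E
python3 -m jog '{"delta_pos":[[-0.013,-0.0045,0.04],[-0.013,-0.0045,0.09],[-0.013,-0.0045,0.13],[-0.013,-0.0045,0.165],[-0.013,-0.0045,0.165]],"turn":[[0,0,0],[0,0,0],[0,0,0],[0,0,0],[0,0,0]],"hand":[0.07,0.07,0.07,0.07,0.07]}'
python3 - <<'E'
from h import *
go((399.3,-247.4,24),102.7); go((399.3,-247.4,8),102.7)
E
```

```text
60 [[ 369. -327.]
 [ 365. -390.]
 [ 418. -408.]
 [ 568. -403.]]
120 [[ 371. -302.]
 [ 368. -356.]
 [ 413. -372.]
 [ 541. -367.]]
160 [[ 373. -286.]
 [ 370. -334.]
 [ 410. -348.]
 [ 522. -343.]]
t: 14.52
tcp_pos: [399.1, -242.3, 115.9]
orientation: [-0.003, 0.623, 0.782, -0.0]
contact_force: [0.7, 0.5, -0.3]
width: 69.9
grip_force: 0.0
shift [-0.0054 -0.0005  0.0919]
turn [-0.0042 -0.0043  0.0048]
shift [-0.0055 -0.0005  0.1079]
turn [-0.0042 -0.0043  0.0048]
```

```bash
python3 -m jog '{"delta_pos":[[-0.004,-0.0005,0.03],[-0.004,-0.0005,0.06],[-0.004,-0.0005,0.09],[-0.004,-0.0005,0.09]],"turn":[[0,0,0.004],[0,0,0.004],[0,0,0.004],[0,0,0.004]],"hand":[0.07,0.07,0.07,0.07]}'
python3 -m jog '{"delta_pos":[[0,0,0.006],[0,0,0.01],[0,0,0.01]],"turn":[[0,0,0],[0,0,0],[0,0,0]],"hand":[0.07,0.07,0.07]}'
python3 -m jog '{"delta_pos":[[0,0,0.004],[0,0,0.007],[0,0,0.007]],"turn":[[0,0,0],[0,0,0],[0,0,0]],"hand":[0.07,0.07,0.07]}'
```

```text
t: 15.02
tcp_pos: [401.1, -247.8, 27.7]
orientation: [-0.001, 0.625, 0.781, -0.0]
contact_force: [-0.4, 0.5, 0.5]
width: 70.2
grip_force: 0.0
t: 15.4
tcp_pos: [401.5, -248.7, 17.9]
orientation: [0.0, 0.625, 0.781, 0.0]
contact_force: [-0.0, -0.1, -0.5]
width: 70.0
grip_force: 0.0
t: 15.78
tcp_pos: [401.0, -248.4, 10.1]
orientation: [-0.0, 0.625, 0.781, -0.0]
contact_force: [0.3, 0.2, 0.3]
width: 69.9
grip_force: 0.0
```

```bash
python3 -m jog '{"delta_pos":[[0,0,0],[0,0,0],[0,0,0],[0,0,0],[0,0,0],[0,0,0]],"turn":[[0,0,0],[0,0,0],[0,0,0],[0,0,0],[0,0,0],[0,0,0]],"hand":[0.02,0.0,0.0,0,0,0]}' 60
python3 -m jog '{"delta_pos":[[0,0,-0.02],[0,0,-0.06],[0,0,-0.11],[0,0,-0.16],[0,0,-0.21],[0,0,-0.25],[0,0,-0.28],[0,0,-0.28]],"turn":[[0,0,0],[0,0,0],[0,0,0],[0,0,0],[0,0,0],[0,0,0],[0,0,0],[0,0,0]],"hand":[0,0,0,0,0,0,0,0]}'
python3 - <<'E'
from h import *
u=np.array([.5,.866]);L=np.array([447,252.5])-5.5*u+2*np.array([-.866,.5]); print(L)
im=imaging.camera("wrist"); save(im,"w7.png")
for o in imaging.trace("wrist","reader")[:1]:
    m=o["pixels"].astype(np.uint8); print(o["p"],np.round(o["location"]),m.sum(),cv2.minAreaRect(cv2.findNonZero(m)))
go((*(L-45*u),290),150)
E
```

```text
t: 16.52
tcp_pos: [401.1, -248.5, 10.5]
orientation: [-0.0, 0.625, 0.781, -0.0]
contact_force: [-1.5, 1.3, 2.8]
width: 27.4
grip_force: 58.9
t: 17.52
tcp_pos: [402.1, -249.2, 291.8]
orientation: [0.002, 0.625, 0.781, 0.0]
contact_force: [-0.4, 0.1, -2.7]
width: 27.7
grip_force: 59.9
[442.518 248.737]
0.83 [286. 322.] 18548 ((322.0, 295.5), (96.0, 217.0), 0.0)
shift [ 0.4426  0.1194 -0.0007]
turn [-0.001  -0.0023 -0.8263]
```

```bash
python3 -m jog '{"delta_pos":[[0.02,0.005,0],[0.06,0.016,0],[0.105,0.028,0],[0.15,0.04,0],[0.195,0.053,0],[0.24,0.065,0],[0.285,0.077,0],[0.325,0.088,0],[0.365,0.098,0],[0.4,0.108,0],[0.425,0.115,0],[0.442,0.119,0]],"turn":[[0,0,0],[0,0,-0.06],[0,0,-0.14],[0,0,-0.22],[0,0,-0.3],[0,0,-0.38],[0,0,-0.46],[0,0,-0.54],[0,0,-0.62],[0,0,-0.7],[0,0,-0.77],[0,0,-0.826]],"hand":[0,0,0,0,0,0,0,0,0,0,0,0]}'
python3 -m jog '{"delta_pos":[[0,0,0],[0,0,0]],"turn":[[0,0,0],[0,0,0]],"hand":[0,0]}'
python3 - <<'E'
from h import *
im=imaging.camera("wrist"); save(im,"w8.png")
L=(442.5,248.7)
go((*L,290),150); go((*L,130),150)
for k in("reader","label"):
  for o in imaging.trace("wrist",k)[:1]:
    m=o["pixels"].astype(np.uint8); print(k,o["p"],np.round(o["location"]),m.sum(),cv2.boundingRect(cv2.findNonZero(m)))
R=toolrot();T=sense()["tcp_pos"]
for z in(10.5,-10.5):
  for x in(42,44): print(z,x,proj("wrist",[T+R@[x,y,z] for y in(-22,0,22)]).round(1).tolist())
print(proj("wrist",[[442.5,248.7,80]]))
E
```

```text
t: 19.12
tcp_pos: [419.5, 209.5, 288.2]
orientation: [-0.002, 0.257, 0.966, -0.001]
contact_force: [0.5, -1.0, -2.1]
width: 27.8
grip_force: 59.8
t: 19.38
tcp_pos: [420.2, 208.0, 289.8]
orientation: [-0.0, 0.259, 0.966, -0.001]
contact_force: [-0.3, -0.6, -2.5]
width: 27.1
grip_force: 59.8
shift [0.0012 0.0465 0.    ]
turn [-0.001   0.     -0.0014]
shift [0.0012 0.0466 0.16  ]
turn [-0.001   0.     -0.0014]
reader 0.78 [287. 320.] 18175 (275, 188, 95, 216)
label 0.9 [178. 364.] 3552 (302, 160, 93, 71)
10.5 42 [[280.9, 187.6], [324.7, 187.6], [368.6, 187.7]]
10.5 44 [[280.8, 183.6], [324.8, 183.6], [368.8, 183.7]]
-10.5 42 [[275.7, 194.2], [325.0, 194.3], [374.4, 194.3]]
-10.5 44 [[275.6, 189.7], [325.1, 189.8], [374.5, 189.9]]
[[367.23556439 199.52361053]]
```

View pics/w8.png

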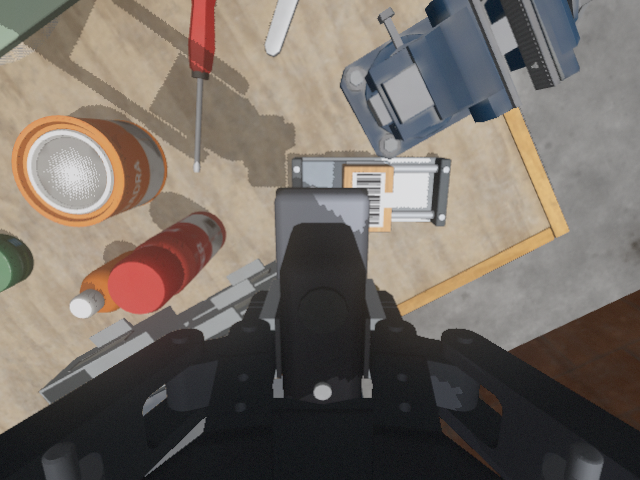

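The reader is held straight and square in the grip, with its foot's far edge at row 188 and columns 276-369. The label is partly visible at (367,200). Next I move over the label and descend.

```bash
python3 -m jog '{"delta_pos":[[0,0.015,0],[0,0.035,0],[0,0.0465,0],[0,0.0465,0.03],[0,0.0465,0.07],[0,0.0465,0.11],[0,0.0465,0.14],[0,0.0465,0.16],[0,0.0465,0.16],[0,0.0465,0.16]],"turn":[[0,0,0],[0,0,0],[0,0,0],[0,0,0],[0,0,0],[0,0,0],[0,0,0],[0,0,0],[0,0,0],[0,0,0]],"hand":[0,0,0,0,0,0,0,0,0,0]}'
python3 - <<'E'
from h import *
go((443.4,248.2,101),150)
im=imaging.camera("wrist"); save(im,"w9.png")
R=toolrot();T=sense()["tcp_pos"]
for k in("reader","label"):
  for o in imaging.trace("wrist",k)[:1]:
    m=o["pixels"].astype(np.uint8); print(k,o["p"],cv2.boundingRect(cv2.findNonZero(m)))
u=np.array([.5,.866,0]);v=np.array([-.866,.5,0]);L=np.array([442.9,248.5,80])
print("parcel far edge exp",proj("wrist",[L+35*v-26*u,L+35*v+26*u]).round(1),"label edge",proj("wrist",[L+29*v-17*u,L+29*v+17*u]).round(1))
E
```

```text
t: 20.78
tcp_pos: [444.5, 249.8, 131.2]
orientation: [0.001, 0.259, 0.966, 0.001]
contact_force: [-0.0, -0.3, -1.8]
width: 27.4
grip_force: 59.6
shift [ 0.0002 -0.002   0.0302]
turn [0.0013 0.001  0.0001]
reader 0.82 (275, 187, 95, 217)
label 0.66 (203, 173, 158, 101)
parcel far edge exp [[279.1 188.3]
 [363.8 188.4]] label edge [[293.9 198. ]
 [348.9 198. ]]
```

```bash
python3 -m jog '{"delta_pos":[[0,-0.001,0.01],[0,-0.002,0.02],[0,-0.002,0.025],[0,-0.002,0.03],[0,-0.002,0.03],[0,-0.002,0.03]],"turn":[[0,0,0],[0,0,0],[0,0,0],[0,0,0],[0,0,0],[0,0,0]],"hand":[0,0,0,0,0,0]}'
python3 - <<'E'
from h import *
go((443.4,248.2,101),150)
im=imaging.camera("scene"); save(im,"s9.png"); c=cal("scene")
u=np.array([.5,.866,0]);v=np.array([-.866,.5,0]);T=sense()["tcp_pos"]
for k in("reader","label"):
  for o in imaging.trace("scene",k)[:1]:
    m=o["pixels"].astype(np.uint8); print(k,round(o["p"],2),cv2.boundingRect(cv2.findNonZero(m)))
B=np.array([443,248.5,0]);f=lambda z,a,b:[B+s*a*u+t*b*v+[0,0,z] for s in(-1,1) for t in(-1,1)]
print("reader exp",proj("scene",f(90,22,42)+f(167,14,30)).round().tolist()); print("parcel exp",proj("scene",f(80,26,35)).round().tolist())
cv2.imwrite("pics/s9c.png",cv2.resize(im[250:380,180:320,::-1],(700,600)))
E
```

```text
t: 21.68
tcp_pos: [442.9, 247.4, 100.5]
orientation: [0.0, 0.259, 0.966, 0.0]
contact_force: [-0.2, 0.0, -2.1]
width: 26.8
grip_force: 59.7
shift [-0.0001  0.0009 -0.0005]
turn [ 0.0003  0.0003 -0.0002]
reader 0.78 (229, 256, 28, 60)
label 0.88 (227, 286, 60, 62)
reader exp [[254.0, 284.0], [258.0, 314.0], [230.0, 287.0], [232.0, 317.0], [247.0, 253.0], [249.0, 273.0], [230.0, 255.0], [232.0, 275.0]]
parcel exp [[257.0, 291.0], [260.0, 315.0], [228.0, 294.0], [230.0, 319.0]]
```

Run:
```python
from cell import r
print(r.sign_off())
```

```text
the job is handed in; nothing more can be done
None
```

The job is handed in: a 13 N push on the handle moved the carriage no further, so it is hard against its near stop, and the reader is held level and centred about 10 mm above the label, long side along it, having touched neither parcel nor slide by the force readings; I kept the arm clear of the can, bottle and tape measure but did not look at them again before handing in.

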